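# Top up a pushchair tyre with a push-on gas inflator

## Robot

A 7-joint arm with a two-finger parallel gripper is mounted at the origin on the work surface. World frame = base frame: x ahead of the robot, y to its left, z up, the work surface at z = 0. Lengths are in mm, angles in degrees, forces in N, time in s.
With the tool pointing down it reaches from about 400 to 750 mm from the base axis. Payload 19.5 kg.
Tool frame: the origin (TCP) lies between the finger pads; the fingertips stand 22 mm ahead of it and the grasp point (between the pads) lies 3 mm ahead of it; z points along the fingers, y is the line along which they close (so a half turn about z gives the same grasp; the last joint's range is limited). The gripper opens to 85 mm and grips with 20 to 120 N. Pads are 22 mm wide; open, the fingers measure 114 mm over their backs; the gripper's body (76 mm by 85 mm) begins 54 mm behind the grasp point. The pads swing forward as they close: fully open they stand 13 mm farther back than shut.
Start: joints at [72.955, 40.479, -1.581, 85.061, 1.261, 54.483, -4.326], TCP at [145.481, -556.267, 253.268] pointing down, gripper open.
Joint ranges: [-155.06, 155.06], [-18.47, 123.98], [-90, 86.84], [0, 140.48], [-83.41, 263.41], [0, 116], [-161.91, 161.91]. Speed limits (degrees/s): [108.29, 108.29, 147.25, 147.25, 172.46, 172.46, 172.46].

## Interface

Orientations are given as [roll, pitch, yaw] about the fixed x, y, z axes, in that order (R = Rz(yaw) Ry(pitch) Rx(roll)).
In Python, from workcell import manip gives the robot as it stands. The module is installed in compiled form; this text tells all that it offers.
- The arm moves only by the shell command python3 -m handwheel 'ROWS'. ROWS is JSON, a list of rows, each a list of 3 entries, a list of its own where there are three numbers: the shift along the tool's x, y, z as a fraction of full scale, then the turn, a rotation vector about the tool's x, y, z as a fraction of full scale, then the opening, from 0 (shut) to 1 (fully open). In form: [[[x, y, z], [ax, ay, az], claw], ...]. A call has 1 to 12 rows; each row shifts and turns the commanded pose from where the row before left it, along the tool's axes as they then stand; what a row does not reach is not made up. Full scale, the value 1, is 150 mm for a shift and 30 degrees for a turn. A row lasts 1/10 s, in which the tool goes at most 50 mm and 8.59 degrees, less where a joint would pass 70% of its speed; a pose out of reach is approached as far as the arm can. A call with a number of a shift or a turn outside -1 to 1 is refused whole. A call with a gripper value outside its range is refused whole. The fingers move at their own pace and stop on an object; the grip force is fixed at half the most. Time passes only in rows, so rows that do not move let the fingers close. It gives the time, the measured TCP pose, the force, the opening and the grip force at its end, in the units of the state.
- manip.sense(): the state, without advancing time (a new reading comes with each control period).
- manip.camera(name): name is "scene" or "top" or "wrist"; returns a dict with "image" (400x640x3 uint8, red, green, blue), "K" (3x3 intrinsics, pixels), "rvec" (rotation vector, rad) and "tvec" (3), from world to camera coordinates, as OpenCV has them. Camera axes: x right, y down, z forward; pixel columns grow to the right and rows downward; lengths in mm; the calibration is good to about 2 mm. The wrist camera is an equidistant fisheye: a pixel r from the principal point sees the ray r / f radians off the axis. A picture is of the moment at which its call begins. There is no depth.
- manip.sign_off(): hands the job in; it is judged then, once.
The state is a dict: "t": time; "joints": joint angles; "dq": joint speeds; "tau": joint torques, N m; "tool_pos": TCP position; "eef_rot": TCP orientation; "contact_force": force on the tool from outside, world axes, zero at the start; "moment": the same for the moment, N m; "width": finger opening in mm; "grip_force": force on a finger pad.
Only numpy, scipy, OpenCV 4.12 (cv2) and the standard library are available. Lean on these libraries where they do the work, as an engineer would, in place of code of your own. Each camera call takes 0.05 s, during which the arm holds its last target. There are 200 camera calls.

## Task

Take the gas inflator out of its bench block and press its chuck squarely onto the slanting valve of the pushchair wheel until it snaps over the valve, then keep pushing against the inflator's spring so that the gas flows for at least two seconds without a break. Finish still gripping the inflator with the chuck snapped home and its spring pushed in; leave the wheel lying where it is and do not disturb the other things on the bench.

Things in the scene. Friction and masses are not known exactly. Their poses are not given: they have to be found in the camera images.
- inflator: Gas inflator, 150 mm long, 0.2 kg, round about z. Starts upright, mouth down, hung in the block by its head. Origin: centre of the chuck's open mouth (lower end, spring out); z up the axis. Along z: aluminium chuck to 20 mm (22 mm across), steel stem to 30, aluminium head to 58 (34 across), black sleeve with fine rings to 150 (26 across, domed end, not slippery), where it is gripped.
- chuck (a joint): How far the sprung chuck has been pushed into the head, in m: 0 with the spring out, hard stop at 0.008. With the chuck seated, pushing the inflator takes about 10 N to start and 16 N at the stop (0.75 N per mm). Gas flows beyond 0.004 (13 N).
- chuck_seat (a point): Point on the chuck's axis at the bottom of its bore, 16 mm in from the mouth, where the valve's tip seats; z along the axis, away from the mouth. The mouth is a funnel 17 mm wide that narrows over 6 mm to a 10 mm bore. Three sprung jaws 8 mm in from the mouth resist with about 4 to 8 N, then snap in behind the valve's tip.
- valve: Bent tyre valve. Origin: centre of the end of its brass tip; z out along the stem, 30 degrees from vertical, leaning towards the hub. Tip 8 mm across and 8 mm long, then a 5 mm neck to 12 mm below the end, then a rubber stem 10 to 13 mm across that bends outward into the rim. It does not flex. It is home when this origin meets chuck_seat.
- wheel: Pushchair wheel, black tyre, five grey spokes, 300 mm across, 47 mm thick, 0.9 kg, flat and loose on the bench. Origin: centre of its underside, on the hub axis; z up; x points from the hub to the valve, which stands in a gap between spokes, its tip 60 mm from the hub axis and 57 mm above the bench. Hub 42 mm across, 46 mm tall.
- holder: Black plastic bench block, fixed, 130 x 62 x 45 mm (x, y, z). Origin: centre of its underside. The inflator hangs in a 27 mm hole, 38 mm deep, in the middle of its top, mouth 15 mm above the bench. Two grey tyre levers stand 48 mm either side of the hole along x, to 75 and 81 mm above the bench.
- tube_box: Bystander: cardboard carton of an inner tube, 85 x 85 x 50 mm. Origin: centre of its underside.
- spray_bottle: Bystander: white spray bottle, 62 mm across, 152 mm tall. Origin: centre of its underside.
- spanner: Bystander: steel spanner 160 mm long lying flat. Origin: under its middle.
- toy_car: Bystander: small toy car, 78 x 38 x 34 mm. Origin: centre of its underside.
Not all that is in view belongs to the job. Leave any pink look-alike of the inflator alone.

How it is judged:
By the outcome, as a careful person would: the job done as asked, in the order asked, and still so for the second after the job is handed in, while the arm keeps its last pose, push and grip.
It also fails if it takes over 42 s, if anything falls off the work surface, if the arm or the gripper's body presses on something with over 40 N, if the wrist force passes 120 N, or if a joint passes its speed limit or range.

## Working session

There is one attempt and no reset: what is moved stays moved. The work goes in short steps, Python scripts to look and compute and a shell command to move; the robot and the scene stay as the last step left them, time stands still between calls to the robot, and variables do not carry over. Pictures are saved under pics/ and viewed, at most 10 in all, crops included, and the job is handed in when it is done.

```bash
mkdir -p pics; python3 - <<'E'
from workcell import manip
import cv2,pickle
print(manip.sense())
d={}
for n in("scene","top","wrist"):
    c=manip.camera(n);d[n]=c;cv2.imwrite(f"pics/{n}0.png",c["image"][:,:,::-1]);print(n,c["K"],c["rvec"],c["tvec"])
pickle.dump(d,open("c0.pkl","wb"))
E
```

```text
{'t': 0.0, 'joints': array([72.95548618, 40.51106025, -1.58301215, 85.08363774,  1.2608881 ,
       54.48389391, -4.32675424]), 'dq': array([-0.01723722, -0.01455261,  0.02348669,  0.04385322,  0.07754407,
       -0.01632226,  0.06629218]), 'tau': array([ 2.02731990e-04, -8.83203077e+01,  1.23459801e+00, -2.36167073e+01,
        1.69003231e-02,  6.53361800e-03, -2.44158025e-05]), 'tool_pos': array([ 145.41908525, -556.05865378,  252.85920067]), 'eef_rot': array([-1.79938777e+02,  1.87497084e-03,  1.46550893e+01]), 'contact_force': array([ 0.68741362,  0.65311037, -0.15351175]), 'moment': array([ 0.06496845, -0.03175674,  0.00808327]), 'grip_force': 0.0, 'width': 85.3514927960081}
scene [[427.1704042    0.         326.37747995]
 [  0.         427.1704042  205.86336196]
 [  0.           0.           1.        ]] [ 1.49559559  2.12509755 -0.80529985] [ 179.46826858 -378.58206712 1576.94289583]
top [[374.80271642   0.         320.22241695]
 [  0.         374.80271642 206.32759778]
 [  0.           0.           1.        ]] [ 2.21055445 -1.99921581  0.21942452] [ -38.15736916  574.44591649 1118.17065656]
wrist [[309.70691629   0.         317.58402678]
 [  0.         309.70691629 197.7646549 ]
 [  0.           0.           1.        ]] [-2.29017308  1.76564914  0.26869665] [-574.95130794  -38.95337001  379.31637832]
```

View pics/top0.png

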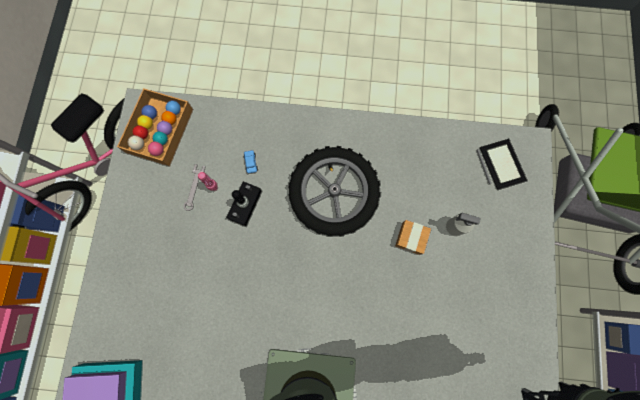

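View pics/scene0.png

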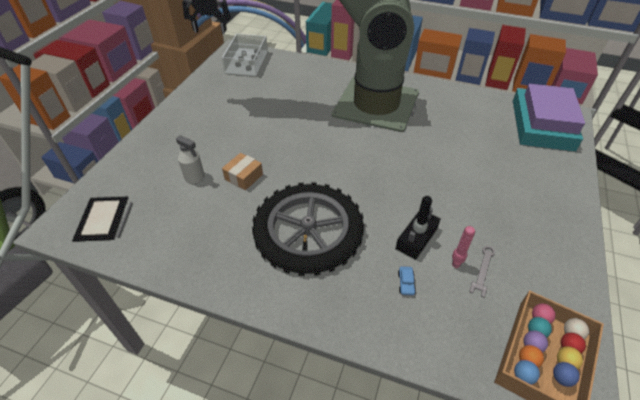

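The top view shows the wheel hub at about (334,190), the block with the black inflator at about (243,203), and a pink look-alike at (207,182). In the scene view the valve is near (305,241), the black inflator near (424,215), and the pink one at (465,245). The black-sleeved inflator hung in the block fits the description. I'll enlarge that area to confirm it.

```bash
cat > h.py <<'E'
import numpy as np,cv2
from scipy.spatial.transform import Rotation as Ro
def ray(c,uv):
    K=c["K"];R=cv2.Rodrigues(np.array(c["rvec"],float))[0];t=np.array(c["tvec"],float).ravel()
    x=np.linalg.inv(K)@[uv[0],uv[1],1.]
    if c.get("fish"):
        r=np.hypot(x[0],x[1]);x=np.array([x[0]/r*np.sin(r),x[1]/r*np.sin(r),np.cos(r)]) if r>1e-9 else np.array([0,0,1.])
    d=R.T@x
    return -R.T@t,d/np.linalg.norm(d)
def plane(c,uv,z):
    o,d=ray(c,uv);return o+d*(z-o[2])/d[2]
def tri(*cu):
    A=np.zeros((3,3));b=np.zeros(3);L=[ray(c,u) for c,u in cu]
    for o,d in L:
        M=np.eye(3)-np.outer(d,d);A+=M;b+=M@o
    p=np.linalg.solve(A,b);return p,[np.linalg.norm(np.cross(p-o,d)) for o,d in L]
def proj(c,P):
    R=cv2.Rodrigues(np.array(c["rvec"],float))[0];x=R@np.array(P,float)+np.array(c["tvec"],float).ravel()
    if c.get("fish"):
        r=np.hypot(x[0],x[1]);th=np.arctan2(r,x[2]);x=np.array([x[0]/r*th,x[1]/r*th,1])
    return (c["K"]@(x/x[2]))[:2]
E
python3 - <<'E'
import pickle,cv2,numpy as np
from h import *
d=pickle.load(open("c0.pkl","rb"))
a=d["top"]["image"][145:240,185:385];b=d["scene"]["image"][180:280,245:475]
a=cv2.resize(a,(800,380),interpolation=2);b=cv2.resize(b,(800,348),interpolation=2)
a2=cv2.resize(d["top"]["image"][140:240,190:390],(600,300),interpolation=2);b2=cv2.resize(d["scene"]["image"][180:280,280:480],(600,300),interpolation=2)
cv2.imwrite("pics/crop1.png",np.vstack([a2,b2])[:,:,::-1])
T,S=d["top"],d["scene"]
print("hub",plane(T,(334.5,189),46),plane(S,(308,220),46));print("holder",plane(T,(243,203),45),plane(S,(418,236),45))
o,_=ray(d["wrist"],(0,0));print(o)
E
```

```text
hub [640.09518311 -20.27359412  46.        ] [643.46790478 -14.39608063  46.        ]
holder [564.82371087 266.2246463   45.        ] [595.88840304 273.03564515  45.        ]
[ 219.00473413 -537.26706517  373.29387018]
```

View pics/crop1.png

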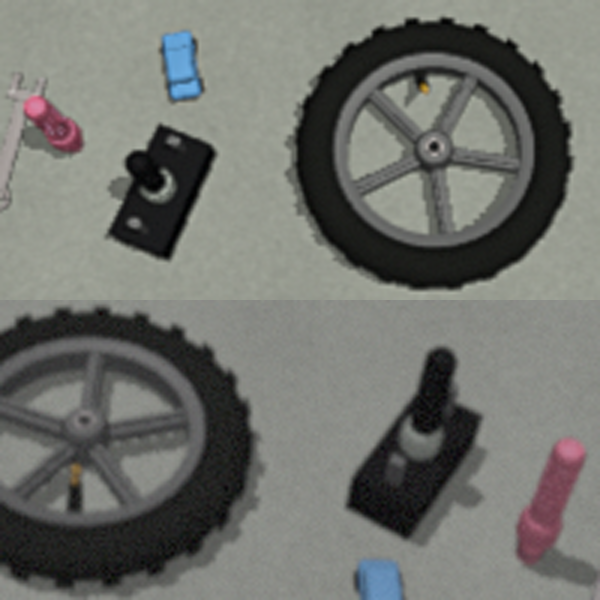

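The crops confirm it: the black-sleeved inflator with the aluminium head hangs in the block, with its dome at scene (427,199). The pink one at scene (470,250) is the look-alike. The brass valve tip is at top (331.7,169.3) and scene (305.3,235.7).

```bash
python3 - <<'E'
import pickle,cv2,numpy as np
from h import *
d=pickle.load(open("c0.pkl","rb"));T,S=d["top"],d["scene"]
f=lambda x,y:(190+x/3-.33,140+y/3-.33)
g=lambda x,y:(280+x/3-.33,180+y/3-.33)
tip=tri((T,f(425,88)),(S,g(76,466-300)));hub=tri((T,f(433,149)),(S,g(83,422-300)))
print("tip",tip,plane(T,f(425,88),57),plane(S,g(76,166),57));print("hub",hub)
v=(tip[0]-hub[0])[:2];print(np.hypot(*v),np.degrees(np.arctan2(v[1],v[0])))
print("dome",tri((T,f(135,164)),(S,g(441,52))))
# holder top corners
print([plane(T,f(*p),45).round(1) for p in[(160,125),(216,150),(168,260),(108,237)]])
print("pink",plane(T,f(36,106),150),tri((T,f(36,104)),(S,g(571,150))))
E
```

```text
tip (array([701.82153702,  -1.85916563,  57.24033206]), [np.float64(2.0307967260563458), np.float64(2.030796726056402)]) [702.53674398  -3.79939961  57.        ] [7.01215155e+02 6.48784772e-02 5.70000000e+01]
hub (array([640.34209081, -18.32394435,  39.57899401]), [np.float64(0.599977089584932), np.float64(0.5999770895849793)])
63.6459837263147 14.992531213129762
dome (array([564.49539092, 268.23562934, 159.87660563]), [np.float64(0.37823010875427093), np.float64(0.37823010875424734)])
[array([635.9, 276.4,  45. ]), array([614.4, 212.8,  45. ]), array([491. , 247.1,  45. ]), array([509. , 313.5,  45. ])]
pink [615.15095192 375.77725693 150.        ] (array([618.64670125, 380.91035107, 143.79287259]), [np.float64(2.499028563102914), np.float64(2.499028563102863)])
```

```bash
python3 -m handwheel '[[[0.3,0,0],[0,0,0.244],1],[[0.3,-0.06,0],[0,0,0.244],1],[[0.25,-0.15,0],[0,0,0],1],[[0.25,-0.2,0],[0,0,0],1],[[0.2,-0.25,0],[0,0,0],1],[[0.2,-0.25,0],[0,0,0],1],[[0.2,-0.25,0],[0,0,0],1],[[0.2,-0.25,0],[0,0,0],1],[[0,-0.3,0],[0,0,0],1],[[0,-0.3,0],[0,0,0],1]]'
```

```text
t: 1.15
tool_pos: [427.5, -235.7, 252.9]
eef_rot: [-180.0, 0.0, 0.1]
contact_force: [1.5, 0.0, -1.0]
width: 85.3
grip_force: 0.0
```

```bash
python3 -m handwheel '[[[0.08,-0.3,0],[0,0,0],1],[[0.08,-0.3,0],[0,0,0],1],[[0.08,-0.3,0],[0,0,0],1],[[0.08,-0.3,0],[0,0,0],1],[[0.08,-0.3,0],[0,0,0],1],[[0.1,-0.3,0],[0,0,0],1],[[0.1,-0.3,0],[0,0,0],1],[[0.1,-0.3,0],[0,0,0],1],[[0.1,-0.3,0],[0,0,0],1],[[0.1,-0.3,0],[0,0,0],1],[[0.01,-0.33,0],[0,0,0],1],[[0,0,0],[0,0,0],1]]'
cat > snap.py <<'E'
import sys,cv2,pickle
from workcell import manip
n=sys.argv[1];d={}
for k in sys.argv[2:]:
    c=manip.camera(k);d[k]=c
    if k=="wrist":c["fish"]=1
    cv2.imwrite(f"pics/{k}{n}.png",c["image"][:,:,::-1])
d["s"]=manip.sense();pickle.dump(d,open(f"c{n}.pkl","wb"))
E
python3 snap.py 1 wrist
```

```text
t: 2.35
tool_pos: [562.2, 268.8, 252.0]
eef_rot: [-179.8, 0.1, 0.4]
contact_force: [-0.2, -0.7, -1.1]
width: 85.4
grip_force: 0.0
```

View pics/wrist1.png

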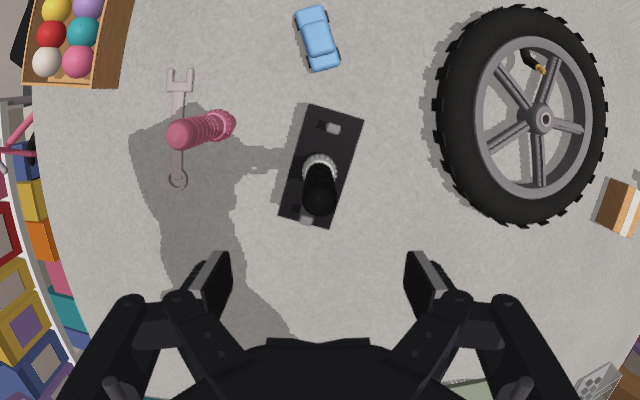

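The wrist view shows the inflator with its dome near (318,194), the block corners at (308,103), (364,121), (329,229) and (278,212), the hub at (542,120), and the valve tip at about (541,70). The pink look-alike is well clear at (200,130).

```bash
python3 - <<'E'
import pickle
from h import *
d=pickle.load(open("c1.pkl","rb"));W=d["wrist"];d0=pickle.load(open("c0.pkl","rb"));T,S=d0["top"],d0["scene"]
print(d["s"]["tool_pos"],d["s"]["eef_rot"])
P=[plane(W,p,45) for p in[(308,103),(364,121),(329,229),(278,212)]];print(np.round(P,1),np.mean(P,0))
im=cv2.cvtColor(W["image"],cv2.COLOR_RGB2GRAY)
m=(im<22).astype(np.uint8)[180:216,298:340]
ys,xs=np.nonzero(m);print("dark",xs.min()+298,xs.max()+298,ys.min()+180,ys.max()+180)
print("dome",plane(W,(319,197),155))
for c in (T,S,W):
  pass
f=lambda x,y:(190+x/3-.33,140+y/3-.33)
g=lambda x,y:(280+x/3-.33,180+y/3-.33)
print("tip",plane(W,(541,70),57),tri((T,f(425,88)),(S,g(76,166)),(W,(541,70))))
print("hub",plane(W,(542,120),46))
cv2.imwrite("pics/crop2.png",np.hstack([cv2.resize(W["image"][90:240,265:375],(400,545),interpolation=2),cv2.resize(W["image"][40:150,500:580],(400,545),interpolation=2)])[:,:,::-1])
E
```

```text
[562.8693832  264.94451786 252.32944737] [-1.79971026e+02  7.82818861e-02  2.61933971e-01]
[[639.5 279.7  45. ]
 [621.5 220.6  45. ]
 [498.8 255.4  45. ]
 [518.9 313.4  45. ]] [569.67845615 267.27476279  45.        ]
dark 298 336 180 215
dome [571.19315224 267.77487669 155.        ]
tip [703.11605693   2.36229935  57.        ] (array([702.45301927,  -1.21715419,  55.55363311]), [np.float64(2.641164092181822), np.float64(2.166469860842555), np.float64(2.1543719634625145)])
hub [641.93064068 -12.89776897  46.        ]
```

View pics/crop2.png

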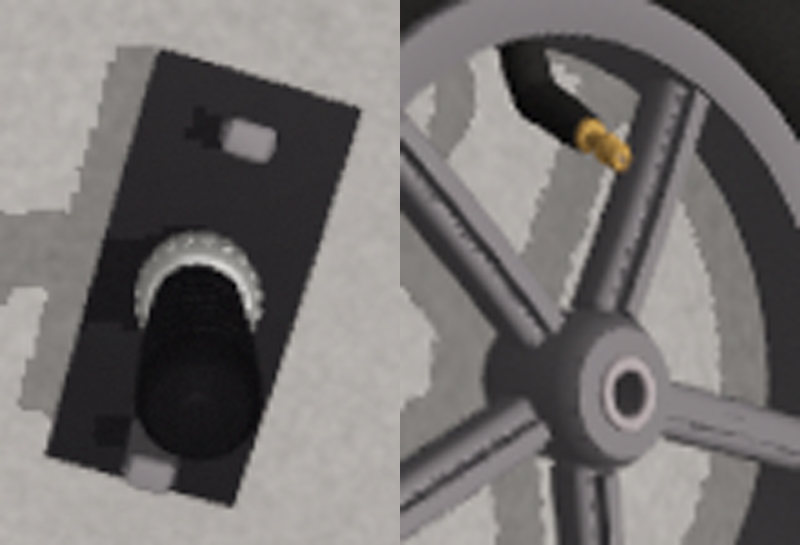

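```bash
python3 - <<'E'
import pickle
from h import *
d=pickle.load(open("c1.pkl","rb"));W=d["wrist"];d0=pickle.load(open("c0.pkl","rb"));T,S=d0["top"],d0["scene"]
print("dome",plane(W,(319.4,199),152),"head",plane(W,(319.7,172),73))
f=lambda x,y:(190+x/3-.33,140+y/3-.33)
g=lambda x,y:(280+x/3-.33,180+y/3-.33)
t=(544,71.7);h=(545.7,119)
print("tip",plane(W,t,57),tri((T,f(425,88)),(S,g(76,166)),(W,t)))
print("hub",plane(W,h,46),tri((T,f(433,149)),(S,g(83,122)),(W,h)))
E
```

```text
dome [568.70518327 267.44584892 152.        ] head [571.69141188 266.95294215  73.        ]
tip [701.96393835  -2.84376583  57.        ] (array([701.83213036,  -1.93628826,  57.60638907]), [np.float64(1.92128935797357), np.float64(2.154617775144387), np.float64(0.2930097919302723)])
hub [644.0162763  -19.47772903  46.        ] (array([642.05411942, -18.67332441,  43.40785789]), [np.float64(2.466033767575491), np.float64(2.1404477998979643), np.float64(3.0493906819416576)])
```

```bash
python3 -m handwheel '[[[0.04,-0.015,0.1],[0,0,0],1],[[0,0,0.2],[0,0,0],1],[[0,0,0.2],[0,0,0],1],[[0,0,0.2],[0,0,0],1],[[0,0,0.1],[0,0,0],1],[[0,0,0.03],[0,0,0],1],[[0,0,0],[0,0,0],1],[[0,0,0],[0,0,0],1]]'; python3 -m handwheel '[[[0,0,0],[0,0,0],0.25],[[0,0,0],[0,0,0],0],[[0,0,0],[0,0,0],0],[[0,0,0],[0,0,0],0],[[0,0,0],[0,0,0],0],[[0,0,0],[0,0,0],0],[[0,0,0],[0,0,0],0],[[0,0,0],[0,0,0],0]]'
```

```text
t: 3.2
tool_pos: [570.3, 263.8, 129.6]
eef_rot: [-180.0, -0.1, -0.0]
contact_force: [-0.1, 0.9, 0.3]
width: 85.3
grip_force: 0.0
t: 4.0
tool_pos: [569.9, 264.3, 129.1]
eef_rot: [-180.0, -0.0, 0.0]
contact_force: [0.2, 0.2, 5.6]
width: 24.6
grip_force: 58.2
```

```bash
python3 -m handwheel '[[[0,0,-0.05],[0,0,0],0],[[0,0,-0.15],[0,0,0],0],[[0,0,-0.2],[0,0,0],0],[[0,0,-0.2],[0,0,0],0],[[0,0,-0.2],[0,0,0],0],[[0,0,-0.1],[0,0,0],0],[[0,0,0],[0,0,0],0]]'; python3 -m handwheel '[[[0.03,0.1,0],[0,0,0],0],[[0.05,0.2,0],[0,0,0],0],[[0.05,0.25,0],[0,0,0],0],[[0.05,0.25,0],[0,0,0],0],[[0.05,0.25,0],[0,0,0],0],[[0.05,0.25,0],[0,0,0],0],[[0.05,0.25,0],[0,0,0],0],[[0.05,0.2,0],[0,0,0],0],[[0.04,0.16,0],[0,0,0],0],[[0,0,0],[0,0,-0.27],0],[[0,0,0],[0,0,-0.263],0],[[0,0,0],[0,0,0],0]]'
```

```text
t: 4.7
tool_pos: [570.3, 264.2, 265.9]
eef_rot: [-179.9, -0.2, 0.0]
contact_force: [0.8, 1.1, -1.9]
width: 24.8
grip_force: 58.9
t: 5.9
tool_pos: [632.4, -23.5, 262.6]
eef_rot: [-180.0, 0.1, 16.1]
contact_force: [0.7, -0.4, -2.2]
width: 24.5
grip_force: 58.8
```

```bash
python3 -m handwheel '[[[0,0,0],[0,0.2,0],0],[[0,0,0],[0,0.2,0],0],[[0,0,0],[0,0.2,0],0],[[0,0,0],[0,0.2,0],0],[[0,0,0],[0,0.2,0],0],[[0,0,0],[0,0,0],0],[[0,0,0],[0,0,0],0],[[0,0,0],[0,0,0],0]]'; python3 snap.py 2 wrist top scene; python3 - <<'E'
import cv2,numpy as np
a=cv2.imread("pics/wrist2.png");b=cv2.imread("pics/top2.png")[130:250,260:400];c=cv2.imread("pics/scene2.png")[150:290,240:380]
cv2.imwrite("pics/m2.png",np.hstack([cv2.resize(a,(800,500))[:, 130:670],np.vstack([cv2.resize(b,(260,223)),cv2.resize(c,(260,277))])]))
E
```

```text
t: 6.7
tool_pos: [633.2, -22.1, 263.6]
eef_rot: [-179.9, -29.9, 15.9]
contact_force: [-0.1, 0.1, -1.2]
width: 24.6
grip_force: 59.1
```

View pics/m2.png

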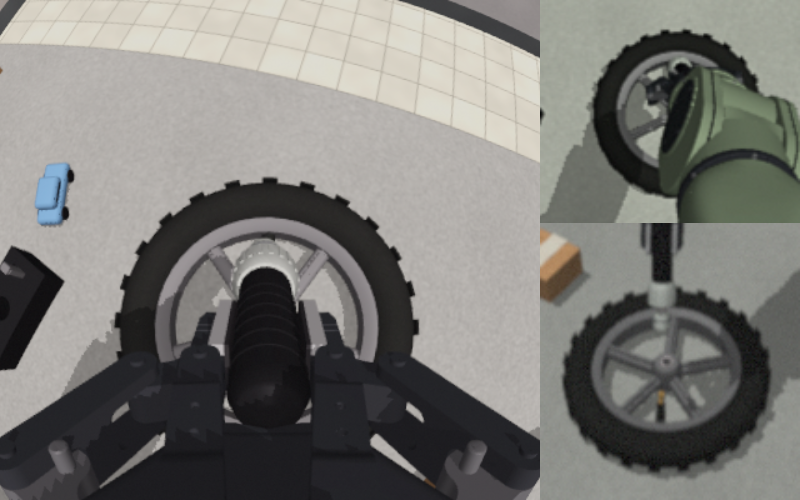

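The wrist view shows the inflator gripped straight, with its head hiding the chuck. The scene view shows the chuck above the wheel and the brass tip free below it. Next I'll lower to a hover about 30 mm off the tip along its axis, then measure both there.

```bash
python3 -m handwheel '[[[-0.05,0,0.09],[0,0,0],0],[[-0.08,0,0.13],[0,0,0],0],[[-0.08,0,0.13],[0,0,0],0],[[-0.06,0,0.12],[0,0,0],0],[[0,0,0],[0,0,0],0],[[0,0,0],[0,0,0],0],[[0,0,0],[0,0,0],0]]'; python3 snap.py 3 wrist scene; python3 - <<'E'
import cv2,numpy as np,pickle
from h import *
d=pickle.load(open("c3.pkl","rb"));W,S=d["wrist"],d["scene"];s=d["s"]
p=s["tool_pos"];R=Ro.from_euler("xyz",s["eef_rot"],degrees=True).as_matrix();print(p,s["eef_rot"])
q=lambda z:p+R[:,2]*(114-z)
for z in (0,20,30,58,100,137):print(z,q(z).round(1),"W",proj(W,q(z)).round(1),"S",proj(S,q(z)).round(1))
tip=np.array([702,-2.8,57]);print("tip S",proj(S,tip),"W",proj(W,tip))
th=np.linspace(0,2*np.pi,60)
for z,r in((58,17),(137,13)):
  C=np.array([proj(W,q(z)+r*(R[:,0]*np.cos(t)+R[:,1]*np.sin(t))) for t in th]);print(z,C.min(0).round(1),C.max(0).round(1))
a=cv2.resize(W["image"][180:350,250:390],(494,600),interpolation=2)
b=cv2.resize(S["image"][180:255,285:323],(304,600),interpolation=2)
cv2.imwrite("pics/m3.png",np.hstack([a,b])[:,:,::-1])
E
```

```text
t: 7.55
tool_pos: [633.7, -22.2, 183.8]
eef_rot: [180.0, -30.1, 16.0]
contact_force: [-1.2, 0.2, -2.5]
width: 24.8
grip_force: 59.1
[633.46831907 -22.2720809  183.64046046] [179.95566207 -30.08743372  16.02525168]
0 [688.4  -6.6  85. ] W [317.3 201.8] S [304.1 223.7]
20 [678.8  -9.3 102.3] W [317.2 210.2] S [304.3 216.3]
30 [674.  -10.7 111. ] W [317.2 214.9] S [304.4 212.5]
58 [660.5 -14.6 135.2] W [317.1 230.7] S [304.6 201.9]
100 [640.2 -20.3 171.5] W [317.  264.1] S [305.  185.6]
137 [622.4 -25.4 203.5] W [316.7 309.9] S [305.3 170.9]
tip S [303.84756369 234.92988109] W [317.4182123  192.93924834]
58 [289.8 204.6] [344.5 254.9]
137 [283.5 282.5] [350. 334.]
```

View pics/m3.png

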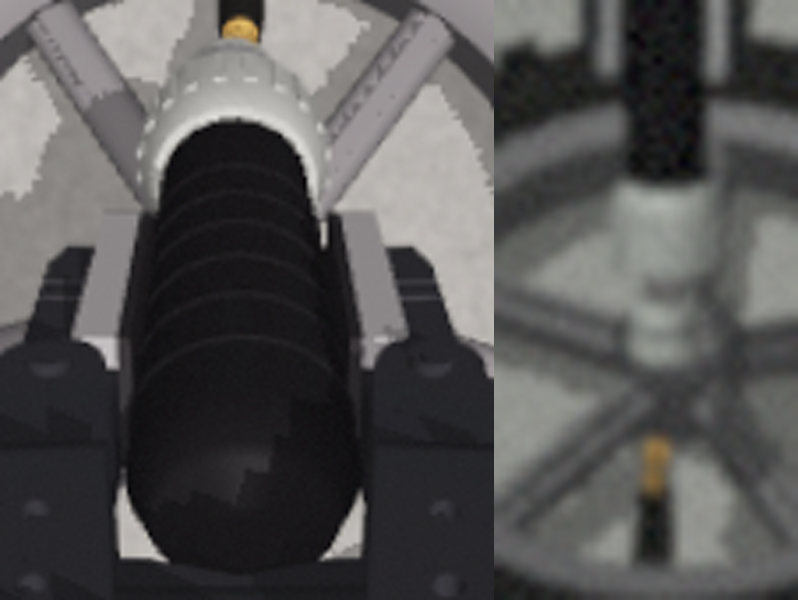

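The scene crop shows the chuck mouth at (305.2,225.6) and the brass tip at (305.4,234.6). They line up sideways to within about 1 mm, with roughly 31 mm to go along the axis. The wrist crop shows the tip at (318,188), just ahead of the head and centred. Advancing with a -1 mm x correction.

```bash
python3 -m handwheel '[[[-0.006,0,0.04],[0,0,0],0],[[0,0,0.05],[0,0,0],0],[[0,0,0.04],[0,0,0],0],[[0,0,0.03],[0,0,0],0],[[0,0,0.02],[0,0,0],0],[[0,0,0],[0,0,0],0],[[0,0,0],[0,0,0],0]]';python3 -m handwheel '[[[0,0,0.02],[0,0,0],0],[[0,0,0.02],[0,0,0],0],[[0,0,0],[0,0,0],0],[[0,0,0],[0,0,0],0]]'
```

```text
t: 8.35
tool_pos: [648.2, -19.6, 161.6]
eef_rot: [-179.8, -29.6, 16.0]
contact_force: [0.4, -0.3, -1.6]
width: 24.7
grip_force: 59.1
t: 8.75
tool_pos: [651.7, -18.9, 156.8]
eef_rot: [-179.8, -29.6, 16.0]
contact_force: [-0.1, 0.6, -0.9]
width: 24.8
grip_force: 59.1
```

```bash
python3 -m handwheel '[[[0,0,0.015],[0,0,0],0],[[0,0,0.015],[0,0,0],0],[[0,0,0],[0,0,0],0],[[0,0,0],[0,0,0],0]]'; python3 snap.py 4 scene wrist; python3 - <<'E'
import cv2,numpy as np,pickle
d=pickle.load(open("c4.pkl","rb"));W,S=d["wrist"],d["scene"];print(d["s"]["contact_force"],d["s"]["moment"])
a=cv2.resize(W["image"][170:240,280:360],(480,420),interpolation=2)
b=cv2.resize(S["image"][195:265,280:333],(318,420),interpolation=2)
cv2.imwrite("pics/m4.png",np.hstack([a,b])[:,:,::-1])
E
```

```text
t: 9.15
tool_pos: [654.2, -18.4, 153.3]
eef_rot: [-179.8, -29.5, 16.0]
contact_force: [-0.1, -0.1, -1.4]
width: 24.9
grip_force: 59.1
[-0.22312372 -0.27655462 -1.803953  ] [-0.21392877  0.77526978  0.01894766]
```

View pics/m4.png

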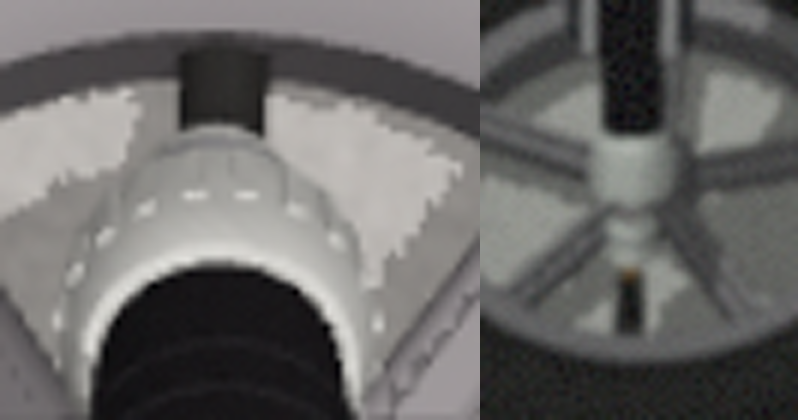

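The scene crop shows the brass tip already partly inside the mouth at crop (628,272). In the wrist crop the stem and head are concentric at about x = 222. I'll keep advancing in small steps while watching the force.

```bash
for i in 1; do :; done; python3 -m handwheel '[[[0,0,0.015],[0,0,0],0],[[0,0,0.015],[0,0,0],0],[[0,0,0],[0,0,0],0],[[0,0,0],[0,0,0],0]]'; python3 -m handwheel '[[[0,0,0.015],[0,0,0],0],[[0,0,0],[0,0,0],0],[[0,0,0],[0,0,0],0]]'
```

```text
t: 9.65
tool_pos: [656.3, -18.1, 149.6]
eef_rot: [-179.8, -29.4, 16.0]
contact_force: [-6.6, -1.6, 1.3]
width: 24.3
grip_force: 59.6
t: 9.95
tool_pos: [657.5, -17.5, 147.5]
eef_rot: [-179.7, -29.4, 16.0]
contact_force: [-3.1, 0.2, -6.6]
width: 24.5
grip_force: 59.0
```

```bash
python3 -m handwheel '[[[-0.006,0,0.006],[0,0,0],0],[[0,0,0],[0,0,0],0],[[0,0,0],[0,0,0],0]]'; python3 -m handwheel '[[[0,0,0.012],[0,0,0],0],[[0,0,0],[0,0,0],0],[[0,0,0],[0,0,0],0]]'
```

```text
t: 10.25
tool_pos: [658.1, -18.0, 147.0]
eef_rot: [-179.7, -29.4, 16.0]
contact_force: [-0.2, -0.5, -9.3]
width: 24.5
grip_force: 58.9
t: 10.55
tool_pos: [659.2, -17.6, 145.8]
eef_rot: [-179.7, -29.4, 16.0]
contact_force: [-0.9, -1.0, -9.1]
width: 24.5
grip_force: 58.8
```

```bash
python3 -m handwheel '[[[0,0,0.012],[0,0,0],0],[[0,0,0],[0,0,0],0],[[0,0,0],[0,0,0],0]]'; python3 -m handwheel '[[[0,0,0.012],[0,0,0],0],[[0,0,0],[0,0,0],0],[[0,0,0],[0,0,0],0]]'; python3 -c "
from workcell import manip;s=manip.sense();print(s['contact_force'],s['moment'])"
```

```text
t: 10.85
tool_pos: [660.2, -17.4, 144.5]
eef_rot: [-179.7, -29.4, 16.0]
contact_force: [-4.1, -0.9, -6.2]
width: 24.7
grip_force: 59.1
t: 11.15
tool_pos: [661.2, -17.3, 143.4]
eef_rot: [-179.7, -29.4, 16.0]
contact_force: [-10.3, -1.6, 4.8]
width: 25.1
grip_force: 60.2
[-10.31309042  -1.55059144   4.78740292] [-0.41398895  2.54357353  0.16753286]
```

```bash
python3 -m handwheel '[[[-0.01,0,0],[0,0,0],0],[[0,0,0],[0,0,0],0],[[0,0,0],[0,0,0],0]]'; python3 -c "
from workcell import manip;s=manip.sense();print(s['contact_force'],s['moment'])"
```

```text
t: 11.45
tool_pos: [660.7, -17.5, 143.4]
eef_rot: [-179.7, -29.4, 16.0]
contact_force: [-9.7, 0.5, 4.8]
width: 24.6
grip_force: 60.5
[-9.74973606  0.45744371  4.79282734] [-0.08397368  2.10231134  0.26548389]
```

```bash
python3 snap.py 5 scene top; python3 - <<'E'
import cv2,numpy as np,pickle
from h import *
A={n:pickle.load(open(f"c{n}.pkl","rb")) for n in (0,2,3,4,5)}
S=A[5]["scene"];o=[640,-18,23]
p0=proj(S,o)
print("px per 10mm along x,y,z",[(proj(S,np.add(o,e))-p0).round(2) for e in np.eye(3)*10])
g=lambda n:cv2.cvtColor(A[n]["scene"]["image"],cv2.COLOR_RGB2GRAY).astype(np.float32)
for box in((235,400,250,300),(205,270,248,290),(205,270,325,375)):
  y0,y1,x0,x1=box
  y1=min(y1,285)
  for n in(3,4,5):
    a=g(0)[y0:y1,x0:x1];b=g(n)[y0:y1,x0:x1];print(box,n,cv2.phaseCorrelate(a,b,cv2.createHanningWindow(a.shape[::-1],cv2.CV_32F)))
s=A[5]["s"];print(s["tool_pos"],s["eef_rot"],s["contact_force"],s["joints"])
a=cv2.resize(S["image"][175:285,245:375],(650,550),interpolation=2);cv2.imwrite("pics/m5.png",a[:,:,::-1])
E
```

```text
px per 10mm along x,y,z [array([-1.34,  2.69]), array([3.44, 0.97]), array([-0.09, -2.35])]
(235, 400, 250, 300) 3 ((-0.06636770523658342, 0.13191704888151534), 0.9952063213348389)
(235, 400, 250, 300) 4 ((0.14991439701152132, 0.0654420569492764), 1.0346563926696777)
(235, 400, 250, 300) 5 ((-0.032236504266492716, 0.07246361709839988), 1.084164864730835)
(205, 270, 248, 290) 3 ((0.5433647594566082, -0.03764016654032787), 1.04947811997967)
(205, 270, 248, 290) 4 ((0.5859240920486251, -0.09718157729152921), 0.96732362523491)
(205, 270, 248, 290) 5 ((0.3144599930473255, 0.23598490494934765), 1.0567935937716637)
(205, 270, 325, 375) 3 ((0.01793222227781399, 0.06822673532207091), 0.7761250514454312)
(205, 270, 325, 375) 4 ((0.0261575249074113, -0.046535289495473364), 0.8156010356876585)
(205, 270, 325, 375) 5 ((-0.007861725474722192, 0.29465162562497227), 0.7444446929295858)
[660.67007185 -17.52235498 143.40097212] [-179.7015724   -29.35774616   16.02189974] [-9.09980297  0.76197435  5.97871363] [ 9.69815458e+00  4.96896820e+01 -1.28889142e+01  1.03161322e+02
 -1.59318469e+01  6.50196638e-02 -5.42648990e+01]
```

View pics/m5.png

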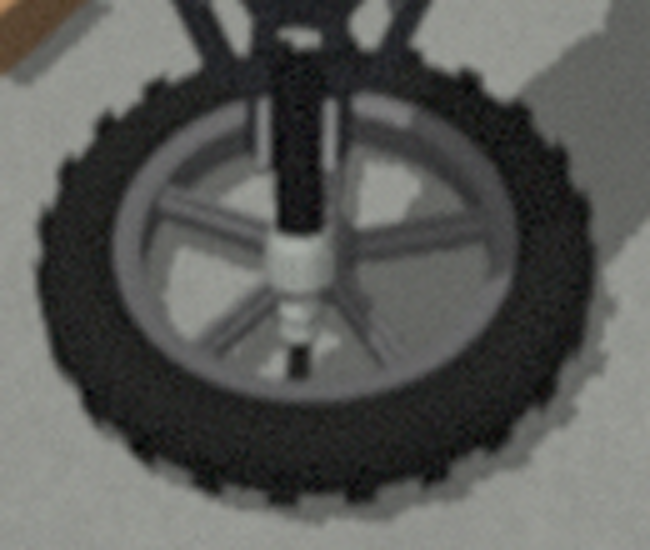

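The picture shows the chuck fully over the brass, with only the black stem left at (300,362), and the wheel has moved less than 1 mm. Joint 6 is almost at its lower limit, so I'll take 0.5° off the tilt, which also relieves the sideways force. Then I'll push in further.

```bash
python3 -m handwheel '[[[0,0,0.005],[0,-0.017,0],0],[[0,0,0.005],[0,0,0],0],[[0,0,0],[0,0,0],0]]'; python3 -c "
from workcell import manip;s=manip.sense();print(s['contact_force'],s['moment'],s['joints'])"
```

```text
t: 11.85
tool_pos: [661.7, -17.2, 142.3]
eef_rot: [-179.7, -28.9, 16.0]
contact_force: [-8.2, -0.4, 7.5]
width: 24.7
grip_force: 60.8
[-8.22423488 -0.43653563  7.5322041 ] [0.03183341 1.79303541 0.30300869] [  9.2180082   49.79609545 -12.23750491 102.58358309 -16.05426532
   0.9295631  -54.37718432]
```

```bash
python3 -m handwheel '[[[-0.003,0,0.007],[0,-0.006,0],0],[[0,0,0.007],[0,0,0],0],[[0,0,0.007],[0,0,0],0],[[0,0,0],[0,0,0],0],[[0,0,0],[0,0,0],0]]'; python3 -c "
from workcell import manip;s=manip.sense();print(s['contact_force'],s['moment'],s['joints'])"
```

```text
t: 12.35
tool_pos: [662.9, -16.8, 139.6]
eef_rot: [-179.7, -28.7, 16.0]
contact_force: [-9.7, 0.1, 9.7]
width: 24.7
grip_force: 60.9
[-9.68827856  0.12538621  9.68336018] [0.25072454 1.52848431 0.38773471] [  9.0383307   50.11152665 -12.06366547 102.29420747 -16.09249739
   1.0202269  -54.38994466]
```

```bash
python3 -m handwheel '[[[0,0,0.006],[0,0,0],0],[[0,0,0],[0,0,0],0],[[0,0,0],[0,0,0],0],[[0,0,0],[0,0,0],0],[[0,0,0],[0,0,0],0],[[0,0,0],[0,0,0],0],[[0,0,0],[0,0,0],0],[[0,0,0],[0,0,0],0],[[0,0,0],[0,0,0],0],[[0,0,0],[0,0,0],0],[[0,0,0],[0,0,0],0],[[0,0,0],[0,0,0],0]]'; python3 -m handwheel '[[[0,0,0],[0,0,0],0],[[0,0,0],[0,0,0],0],[[0,0,0],[0,0,0],0],[[0,0,0],[0,0,0],0],[[0,0,0],[0,0,0],0],[[0,0,0],[0,0,0],0],[[0,0,0],[0,0,0],0],[[0,0,0],[0,0,0],0],[[0,0,0],[0,0,0],0],[[0,0,0],[0,0,0],0],[[0,0,0],[0,0,0],0],[[0,0,0],[0,0,0],0]]'; python3 snap.py 6 scene;  python3 - <<'E'
import cv2,numpy as np,pickle
A={n:pickle.load(open(f"c{n}.pkl","rb")) for n in (0,5,6)}
print(A[6]["s"]["contact_force"],A[6]["s"]["joints"])
g=lambda n:cv2.cvtColor(A[n]["scene"]["image"],cv2.COLOR_RGB2GRAY).astype(np.float32)
for y0,y1,x0,x1 in((235,285,250,300),(205,270,325,375)):
    a=g(0)[y0:y1,x0:x1]
    for n in (5,6):print(n,cv2.phaseCorrelate(a,g(n)[y0:y1,x0:x1],cv2.createHanningWindow(a.shape[::-1],cv2.CV_32F)))
cv2.imwrite("pics/m6.png",cv2.resize(A[6]["scene"]["image"][175:285,245:375],(650,550),interpolation=2)[:,:,::-1])
E
```

```text
t: 13.55
tool_pos: [663.3, -16.7, 138.9]
eef_rot: [-179.7, -28.8, 16.0]
contact_force: [-8.8, 0.2, 10.1]
width: 25.0
grip_force: 60.9
t: 14.75
tool_pos: [663.3, -16.7, 138.9]
eef_rot: [-179.7, -28.8, 16.0]
contact_force: [-9.1, 0.4, 9.1]
width: 25.0
grip_force: 60.9
[-9.30466754  0.01349307 10.25095272] [  9.02114787  50.20336132 -12.06148257 102.23566979 -16.10048987
   0.9800039  -54.38118554]
5 ((-0.032236504266492716, 0.07246361709839988), 1.084164864730835)
6 ((-0.12196718931662076, 0.11683384732807411), 0.7881838897705078)
5 ((-0.007861725474722192, 0.29465162562497227), 0.7444446929295858)
6 ((0.03659067774090019, 0.4027221718120657), 0.8186137944459915)
```

View pics/m6.png

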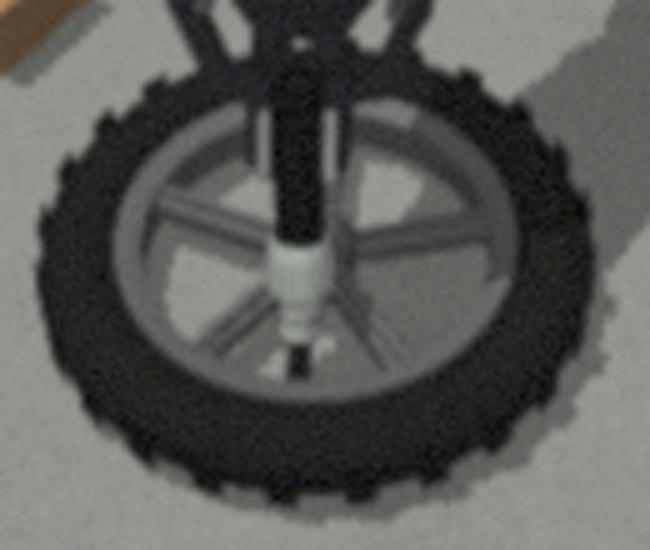

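The head has moved about 5 mm further down over the chuck while the mouth has stayed put, so the spring is pushed in. I'll add a little margin and hold for over two seconds.

```bash
python3 -m handwheel '[[[0,0,0.006],[0,0,0],0],[[0,0,0],[0,0,0],0],[[0,0,0],[0,0,0],0],[[0,0,0],[0,0,0],0],[[0,0,0],[0,0,0],0],[[0,0,0],[0,0,0],0],[[0,0,0],[0,0,0],0],[[0,0,0],[0,0,0],0],[[0,0,0],[0,0,0],0],[[0,0,0],[0,0,0],0],[[0,0,0],[0,0,0],0],[[0,0,0],[0,0,0],0]]'; python3 -m handwheel '[[[0,0,0],[0,0,0],0],[[0,0,0],[0,0,0],0],[[0,0,0],[0,0,0],0],[[0,0,0],[0,0,0],0],[[0,0,0],[0,0,0],0],[[0,0,0],[0,0,0],0],[[0,0,0],[0,0,0],0],[[0,0,0],[0,0,0],0],[[0,0,0],[0,0,0],0],[[0,0,0],[0,0,0],0],[[0,0,0],[0,0,0],0],[[0,0,0],[0,0,0],0]]'; python3 -c "
from workcell import manip;s=manip.sense();print(s['contact_force'],s['joints'])"
```

```text
t: 16.0
tool_pos: [663.8, -16.6, 138.1]
eef_rot: [-179.7, -28.8, 16.0]
contact_force: [-9.5, 0.5, 10.7]
width: 24.7
grip_force: 60.9
t: 17.2
tool_pos: [663.8, -16.6, 138.1]
eef_rot: [-179.7, -28.8, 16.0]
contact_force: [-9.9, 1.1, 11.0]
width: 24.7
grip_force: 60.9
[-9.93251063  1.08379456 11.01485034] [  9.00364977  50.30258657 -12.06191478 102.17729221 -16.10498139
   0.93526731 -54.36846671]
```

```bash
python3 -m handwheel '[[[0,0,0],[0,0,0],0],[[0,0,0],[0,0,0],0],[[0,0,0],[0,0,0],0],[[0,0,0],[0,0,0],0],[[0,0,0],[0,0,0],0]]'; python3 -c "
from workcell import manip;print(manip.sign_off())"
```

```text
t: 17.7
tool_pos: [663.7, -16.6, 138.1]
eef_rot: [-179.7, -28.8, 16.0]
contact_force: [-9.0, -0.4, 10.1]
width: 24.6
grip_force: 60.9
the job is handed in; nothing more can be done
None
```

I handed the job in at 17.7 s with the chuck seated on the valve and the inflator still gripped; I judged gas flow from force and travel, about 15 N (over the 13 N threshold) with the spring roughly 6–7 mm in, held for over 2 s, and the wheel shifted by only about 1 mm.

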